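# Hang the slotted-upright shelf bracket and shelve the turned box

## Task

Put up the small steel shelf bracket on the slotted upright: hook its two tabs into the top pair of slots and push it down fully home, until the sprung catch snaps out above it. Then stand the little turned wooden box upright on the middle of the shelf and let go, never tipping it over on the way; leave the tape roll, the oak block and the spinning top where they are.

Things in the scene. Friction and masses are not known exactly. Their poses are not given: they have to be found in the camera images.
- bracket: Loose shelf bracket of bare folded 4 mm steel sheet, 0.3 kg: a box open underneath, 120 (x) x 56 (y) x 48 mm (z), flat deck on top, walls down on all four sides, standing on the bench on its walls. Origin: centre of the underside; z up; +x toward the back wall (outer face at x = +60 mm) that carries two tabs. The 56 mm across its side walls can be gripped from above.
- tabs (a point): Point midway between the bracket's two tabs, on the back wall's outer face, 42 mm above the underside; axes as the bracket. Tabs at y = +17 and -17 mm from it, each 5 mm thick in y: a neck 8 mm high (38 to 46 mm above the underside) ending in a lip that hangs down to 28 mm above it, so a tab is 18 mm high and sticks out 11 mm along +x.
- deck (a point): Centre of the bracket's deck (top face, 48 mm above the bracket's origin); axes as the bracket.
- upright: Fixed slotted upright, bare aluminium channel 66 mm wide (y), 36 deep, 178 high, on a screwed-down foot plate 6 mm thick, 130 wide, reaching 27 mm in front. Origin: on the bench at the middle of its front face; the face looks to -x, z up. Face sheet 4 mm thick, hollow behind. Three rows of slot pairs, at y = +17 and -17 mm, each slot 12 wide, 26 high, lower ends at z = 18, 78, 138 mm.
- slots (a point): Middle of the top pair of slots, on the upright's face, 151 mm above the bench; axes as the upright. The tabs pass in along +x while the bracket's underside is 110 to 118 mm above the bench (114 best), until its back wall meets the face; then the bracket goes down 14 mm until the necks rest on the slots' lower ends, the lips behind the sheet.
- seat (a point): Point fixed to the upright where the bracket's origin lies when fully home: 60 mm in front of the face, 100 mm above the bench; axes as the upright (the bracket's +x then points along the upright's +x). Fully home the bracket has up to 3 mm and 3 degrees of play.
- catch (a joint): Sprung catch, a square steel nose between the top slots. 0 = out, 8 mm proud of the face; grows as it is pushed in (0.008 = flush). Spring 3 N out, 6 N flush. The bracket's back wall presses it in as the tabs go in, and the spring's push and friction resist; once the bracket is fully down the nose snaps out just above the back edge of the deck and locks it.
- catch_nose (a point): Centre of the front face of the catch's nose (16 mm wide, 20 mm high), 160.5 mm above the bench; with the nose out its lower face is 2.5 mm above the deck of the seated bracket.
- turned_box: Loose turned wooden box, round, dark brown, 57 mm across, 64 mm high with a small knob on its lid (the lid does not come off), 0.1 kg. Origin: centre of its underside, z up. Can be gripped across its body from above. Elsewhere: a fixed green lathe stands on the left of the bench (y over 0.4 m); above 0.4 m one passes clear of it.
- masking_tape: Roll of masking tape lying flat, 104 mm across, 25 mm high, origin centre of underside; bystander.
- oak_block: Oak block 63 x 108 x 40 mm, origin centre of underside; bystander.
- spin_top: Wooden spinning top, 62 mm across, 50 mm high with its stem, origin centre of underside; bystander.
Not all that is in view belongs to the job. Of the things shaped like the bracket, the steel one is meant.

How it is judged (in metres and radians):
On the way:
1. the bracket is fully home in the top pair of slots and the catch has snapped out above it (x of bracket in the frame of upright between -0.066 and -0.055 m and y of bracket in the frame of upright between -0.007 and 0.007 m and z of bracket in the frame of upright between 0.094 and 0.1045 m and angle between bracket's own z axis and vertical below 0.09 rad and angle between the x axis of bracket and the x axis of upright, either way round below 0.12 rad and value of joint catch below 0.003 m), for 0.2 s.
At the end, for the whole second after the job is handed in: Bracket in the top slots: underside 94 to 104.5 mm high, within 6 mm of seated depth and 7 mm of middle, tilt under 0.09, yaw 0.12 rad, catch within 3 mm of out. Turned box on the deck, within 45 mm along and 22 mm across of its centre, tilt under 0.12 rad; both at rest (all of step 1 and x of turned_box in the frame of deck between -0.045 and 0.045 m and y of turned_box in the frame of deck between -0.022 and 0.022 m and z of turned_box in the frame of deck between -0.004 and 0.006 m and angle between turned_box's own z axis and vertical below 0.12 rad and linear speed of each of turned_box, bracket below 0.02 m/s); the robot touches nothing.
It fails at once if the masking tape is moved more than 30 mm (distance of masking_tape from where it was at the start of the episode above 0.03 m).
It fails at once if the oak block is moved more than 30 mm (distance of oak_block from where it was at the start of the episode above 0.03 m).
It fails at once if the spin top is moved more than 30 mm (distance of spin_top from where it was at the start of the episode above 0.03 m).
It fails at once if the turned box is tipped over (more than 0.8 rad) (angle between turned_box's own z axis and vertical above 0.8 rad).
It also fails if it takes over 64 s, if anything falls off the work surface, if the arm or the gripper's body presses on something with over 40 N, if the wrist force passes 120 N, or if a joint passes its speed limit or range.

## Robot

A 6-joint arm with a two-finger parallel gripper is mounted at the origin on a cart in front of the work surface, level with it; the furniture and walls round the work are solid. World frame = base frame: x ahead of the robot, y to its left, z up, the work surface at z = 0. Lengths are in m, angles in degrees, forces in N, time in s.
With the tool pointing down it reaches from about 0.4 to 0.825 m from the base axis. Payload 7 kg.
Tool frame: the origin (TCP) lies between the finger pads; the fingertips stand ctrl.tip_extent ahead of it and the grasp point (between the pads) lies 2 mm behind it (ctrl.tip_extent is the distance from the TCP to the fingertips, in m); z points along the fingers, y is the direction in which the jaws open and shut (so a half turn about z gives the same grasp; the last joint's range is limited). The gripper opens to 88 mm and grips with 3 to 60 N. Pads are 19 mm wide; open, the fingers measure 130 mm over their backs; the gripper's body (78 mm by 193 mm) begins 47 mm behind the grasp point.
Start: joints at [87.611, 20.546, 0.682, 0, -70.136, -16.507], TCP at [0.219, 0.639, 0.244] pointing down, gripper open.
Joint ranges: [-176.03, 176.03], [-82.01, 121.73], [-58.28, 71.71], [-173.87, 95.51], [-174.79, -0.11], [-173.66, 173.66]. Speed limits (degrees/s): [136.94, 136.94, 172.46, 180, 180, 180].

## Interface

Orientations are given as [roll, pitch, yaw] about the fixed x, y, z axes, in that order (R = Rz(yaw) Ry(pitch) Rx(roll)).
In Python, from plant import ctrl gives the robot as it stands.
- The arm moves only by the shell command python3 -m handwheel 'ROWS' [OPENING]. ROWS is JSON, a list of rows, each a list of 6 numbers: the shift along the tool's x, y, z in m, then the turn, a rotation vector about the tool's x, y, z in rad. In form: [[dx, dy, dz, ax, ay, az], ...]. A call has 1 to 8 rows; each row is the pose to reach, as a shift and turn from the pose commanded when the call began, along the tool's axes at that moment; what a row does not reach only later rows make up. A row lasts 1/8 s, in which the tool goes at most 62.5 mm and 10.7 degrees, less where a joint would pass 70% of its speed; a pose out of reach is approached as far as the arm can. A call with a gripper value outside its range is refused whole. OPENING is the closure, from -1 (fully open) to 1 (shut), so that 0 is half open, set as the call begins (- or left out, the last holds). The fingers move at their own pace and stop on an object; the grip force is fixed at half the most. Time passes only in rows, so rows that repeat a pose let the fingers close. It gives the time, the measured TCP pose, the force and the opening at its end, in the units of the state.
- ctrl.get_obs(): the state, without advancing time (a new reading comes with each control period).
- ctrl.snapshot(name): name is "scene" or "top" or "wrist"; returns a dict with "img" (400x640x3 uint8, blue, green, red), "fx", "fy", "cx", "cy" (pixels), "R" (3x3) and "t" (3): a world point X has camera coordinates R X + t. Camera axes: x right, y down, z forward; pixel columns grow to the right and rows downward; lengths in m; the calibration is good to about 2 mm. A picture is of the moment at which its call begins. There is no depth.
- ctrl.close_job(): hands the job in, once; it reports no verdict.
The state is a dict: "clock": time; "joint_pos": joint angles; "qvel": joint speeds; "tau": joint torques, N m; "tool_pos": TCP position; "orientation": TCP orientation; "force": force on the tool from outside, world axes, zero at the start; "moment": the same for the moment, N m; "opening": finger opening in m.
Only numpy, scipy, OpenCV 4.12 (cv2) and the standard library are available. Lean on these libraries where they do the work, as an engineer would, in place of code of your own. Each camera call takes 0.05 s, during which the arm holds its last target.

## Working session

There is one attempt and no reset: what is moved stays moved. The work goes in short steps, Python scripts to look and compute and a shell command to move; the robot and the scene stay as the last step left them, time stands still between calls to the robot, and variables do not carry over. Pictures are saved under pics/ and viewed, and the job is handed in when it is done.

```bash
mkdir -p pics; ls; cat > h.py <<'E'
from plant import ctrl
import numpy as np, cv2
from scipy.spatial.transform import Rotation as Ro
def snap(n,f):
    s=ctrl.snapshot(n); cv2.imwrite('pics/'+f,s['img']); np.savez('pics/'+f[:-4]+'.npz',**s); return s
def px2w(s,u,v,z):
    R=np.array(s['R']);t=np.array(s['t']);c=-R.T@t
    d=R.T@np.array([(u-s['cx'])/s['fx'],(v-s['cy'])/s['fy'],1.]); return c+d*(z-c[2])/d[2]
def w2px(s,X):
    q=np.array(s['R'])@np.array(X)+np.array(s['t']); return [float(s['cx']+s['fx']*q[0]/q[2]),float(s['cy']+s['fy']*q[1]/q[2])]
E
python3 - <<'E'
from h import *
for n in ('scene','top','wrist'):
    s=snap(n,n+'0.png'); print(n,-np.array(s['R']).T@np.array(s['t']),s['fx'])
print(ctrl.get_obs(),ctrl.tip_extent)
E
```

```text
pics
scene [-0.28100832 -0.47595524  1.30920901] 470.1119850114766
top [ 0.40253031 -0.05797241  1.12951493] 370.66782189418103
wrist [0.28366592 0.61481    0.38369971] 276.3813254464533
{'clock': 0.15, 'joint_pos': array([ 8.76096101e+01,  2.05826704e+01,  6.45470111e-01, -1.50375291e-02,
       -7.01365623e+01, -1.65062875e+01]), 'qvel': array([ 0.03201983, -0.1210818 ,  0.15863858, -0.00020526, -0.04797988,
       -0.02753677]), 'tau': array([-7.17598959e-04, -5.83277929e+01,  2.93288219e+01,  7.00118065e+00,
        8.78617633e-03, -1.15932321e-04]), 'tool_pos': array([0.21852211, 0.63827193, 0.24282645]), 'orientation': array([ 1.79925260e+02, -7.40394327e-03, -1.89017911e+01]), 'force': array([ 0.57661956, -0.06946426,  0.50250026]), 'moment': array([ 0.06650265, -0.00081902, -0.00358726]), 'opening': 0.08758251682463934} 0.017
```

View pics/scene0.png

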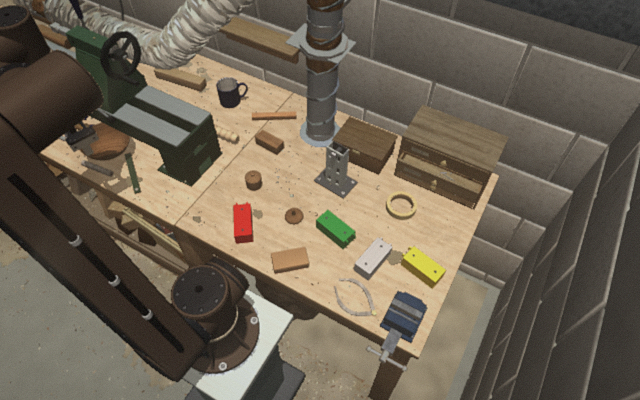

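View pics/top0.png

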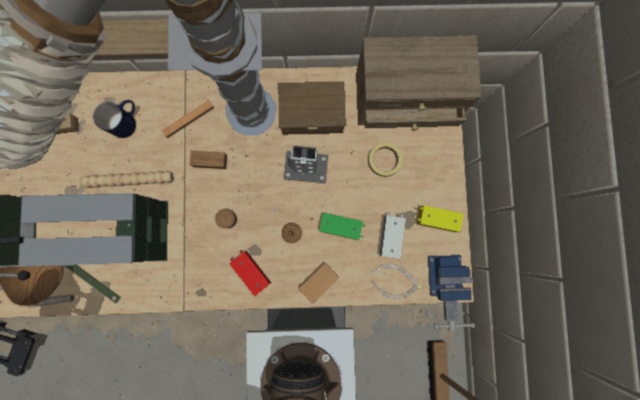

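View pics/wrist0.png

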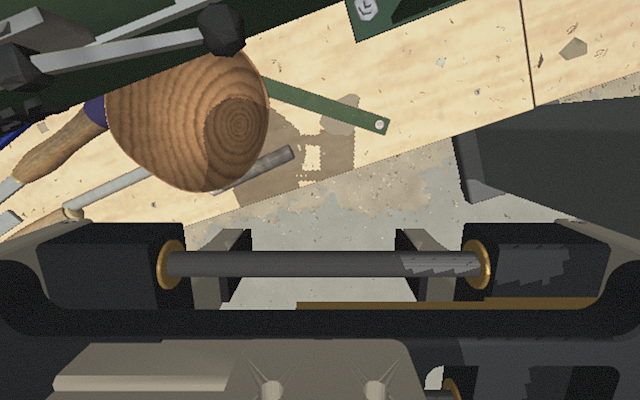

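```bash
python3 - <<'E'
from h import *
a=cv2.imread('pics/top0.png');b=cv2.imread('pics/scene0.png')
c1=cv2.resize(a[205:265,350:430],None,fx=5,fy=5,interpolation=3)
c2=cv2.resize(b[230:290,340:420],None,fx=5,fy=5,interpolation=3)
c3=cv2.resize(a[140:190,275:355],None,fx=5,fy=5,interpolation=3)
c4=cv2.resize(a[200:250,210:310],None,fx=4,fy=5,interpolation=3)
cv2.imwrite('pics/crop0.png',np.vstack([np.hstack([c1,c2]),np.hstack([c3,c4])]))
E
```

```text
(no output)
```

View pics/crop0.png

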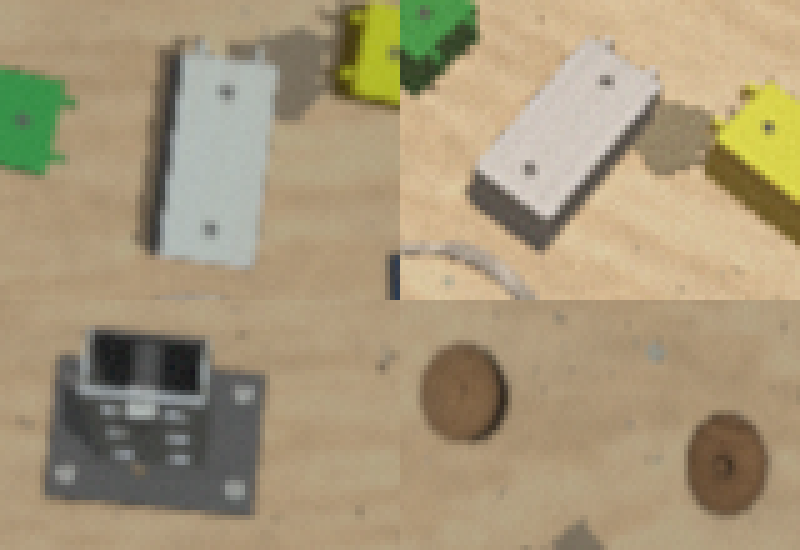

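```bash
python3 - <<'E'
from h import *
T=np.load('pics/top0.npz');S=np.load('pics/scene0.npz')
def c(s,o,pts,z,k=5):
    return np.array([px2w(s,o[0]+(u+.5)/k[0]-.5 if isinstance(k,tuple) else o[0]+(u+.5)/k-.5,o[1]+(v+.5)/5-.5,z)[:2] for u,v in pts])
def rep(n,P):
    print(n,P.mean(0).round(4),'edges',np.linalg.norm(np.roll(P,-1,0)-P,axis=1).round(4),'ang',[round(float(np.degrees(np.arctan2(*(d[::-1]))))) if 0 else round(float(np.degrees(np.arctan2(d[1],d[0]))),1) for d in np.roll(P,-1,0)-P])
rep('top deck',c(T,(350,205),[(180,50),(278,66),(252,268),(160,253)],.048))
rep('scn deck',c(S,(340,230),[(190,45),(260,88),(145,220),(78,172)],.048))
for s,o,p in((T,(350,205),[(210,229),(227,92)]),(S,(340,230),[(130,168),(206,80)])):
    P=c(s,o,p,.048);d=P[1]-P[0];print('holes',P.mean(0).round(4),np.linalg.norm(d),np.degrees(np.arctan2(d[1],d[0])))
rep('foot',c(T,(275,140),[(62,55),(265,75),(252,215),(45,197)],.006))
rep('uptop',c(T,(275,140),[(82,95),(205,100),(208,45),(85,28)],.178))
print('boxtop',c(T,(210,200),[(460,92)],.055,(4,5)) if 0 else px2w(T,210+ (462-400)/4,200+92/5,.055), px2w(S,253,175,.055),px2w(S,253,180,.032))
print('spin',px2w(T,291,232,.03),px2w(S,294,215,.03)); print('oak',px2w(T,319,283,.04)); print('tape',px2w(T,385,160,.025)); print('yellow',px2w(T,441,218,.048)); print('green',px2w(T,341,226,.048),px2w(T,363,239,.048))
a=cv2.imread('pics/scene0.png'); cv2.imwrite('pics/crop1.png',np.hstack([cv2.resize(a[130:205,300:375],None,fx=6,fy=6,interpolation=3),cv2.resize(a[165:225,240:310],None,fx=5,fy=5,interpolation=3).copy() if 0 else cv2.resize(a[165:225,245:305],(450,450),interpolation=3)])[:, :800])
E
```

```text
top deck [ 0.418  -0.2823] edges [0.0582 0.1188 0.0541 0.119 ] ang [-100.9, 169.8, 79.1, -8.2]
scn deck [ 0.4147 -0.2857] edges [0.0511 0.1186 0.0498 0.116 ] ang [-96.9, 169.5, 80.2, -9.9]
holes [ 0.4171 -0.2829] 0.08051825355554064 -9.816834396924305
holes [ 0.4185 -0.2835] 0.07950091911735843 -9.754613009027727
foot [ 0.6399 -0.032 ] edges [0.126  0.0879 0.1274 0.0893] ang [-97.2, 173.1, 83.4, -7.8]
uptop [ 0.64   -0.0311] edges [0.0643 0.0294 0.0651 0.0358] ang [-93.8, -4.6, 80.5, 176.3]
boxtop [0.48350205 0.20298137 0.055     ] [0.48515316 0.20495703 0.055     ] [0.48099307 0.20491892 0.032     ]
spin [0.43967622 0.016087   0.03      ] [0.42962124 0.00782572 0.03      ]
oak [ 0.28959703 -0.06249314  0.04      ]
tape [ 0.65016233 -0.27339642  0.025     ]
yellow [ 0.46764447 -0.42577107  0.048     ]
green [ 0.45242792 -0.13128931  0.048     ] [ 0.41279083 -0.19409533  0.048     ]
```

View pics/crop1.png

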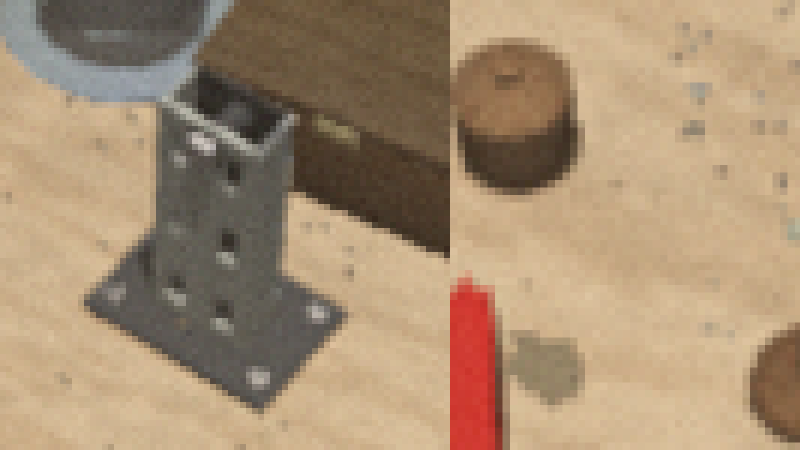

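Candidates (top view): red (250,273), green (341,226), bare grey (393,236), yellow (441,218). Only the grey one is unpainted steel, which the crop confirms. Its tabs are at the far end, toward +x. The box is at (226,218) in the top view, a tall cylinder in the scene view. The spinning top is the flatter one at (291,232).

```bash
cat >> h.py <<'E'
def go(*w):
    "print tool-frame shift/turn from present pose to world poses (x,y,z,yaw), tool down"
    o=ctrl.get_obs(); R0=Ro.from_euler('xyz',o['orientation'],degrees=True); p=np.array(o['tool_pos'])
    print('at',p.round(4),o['orientation'].round(2),'f',o['force'].round(1),'op',round(o['opening'],4),'t',round(o['clock'],2))
    for x in w:
        d=R0.inv().apply(np.array(x[:3])-p); r=(R0.inv()*Ro.from_euler('xyz',[180,0,x[3]],degrees=True)).as_rotvec()
        print(np.r_[d,r].round(4).tolist(), 'dist',round(float(np.linalg.norm(d)),3))
E
python3 - <<'E'
from h import *
go((.219,.639,.43,-18.9),(.47,.25,.40,-9.8))
E
```

```text
at [0.2185 0.6383 0.2428] [ 1.7993e+02 -1.0000e-02 -1.8900e+01] f [ 0.6 -0.1  0.5] op 0.0876 t 0.15
[0.0002, -0.0006, -0.1872, 0.0013, -0.0001, -0.0] dist 0.187
[0.3637, 0.2861, -0.1568, 0.0013, -0.0, -0.1589] dist 0.489
```

```bash
python3 -m handwheel '[[0,0,-0.0625,0,0,0],[0,0,-0.125,0,0,0],[0,0,-0.187,0,0,0],[0,0,-0.187,0,0,0]]' -0.75
python3 - <<'E'
from h import *
go((.47,.25,.40,-9.8),(.4175,-.283,.25,-9.8))
E
```

```text
clock: 0.65
tool_pos: [0.2193, 0.6396, 0.437]
orientation: [-179.4, 0.1, -18.9]
force: [-0.2, 0.3, -0.6]
opening: 0.0767
at [0.2193 0.6396 0.437 ] [-1.7944e+02  6.0000e-02 -1.8900e+01] f [-0.2  0.3 -0.6] op 0.0767 t 0.65
[0.3634, 0.2877, 0.0338, -0.0098, 0.0003, -0.1589] dist 0.465
[0.4866, 0.8104, 0.1786, -0.0098, 0.0003, -0.1589] dist 0.962
```

```bash
python3 -m handwheel '[[0.363,0.288,0.034,0,0,-0.159],[0.363,0.288,0.034,0,0,-0.159],[0.363,0.288,0.034,0,0,-0.159],[0.363,0.288,0.034,0,0,-0.159],[0.363,0.288,0.034,0,0,-0.159],[0.363,0.288,0.034,0,0,-0.159],[0.363,0.288,0.034,0,0,-0.159],[0.363,0.288,0.034,0,0,-0.159]]'
python3 - <<'E'
from h import *
snap('wrist','w1.png')
go((.4175,-.283,.22,-9.8))
E
```

```text
clock: 1.65
tool_pos: [0.4695, 0.2458, 0.3959]
orientation: [180.0, 0.0, -9.9]
force: [-0.2, 0.9, 0.2]
opening: 0.0767
at [0.4702 0.2446 0.3957] [ 1.799e+02  3.000e-02 -9.940e+00] f [ 1.  -0.7  0.4] op 0.0769 t 1.7
[0.0393, 0.5285, 0.1765, 0.0017, 0.0006, -0.0024] dist 0.559
```

View pics/w1.png

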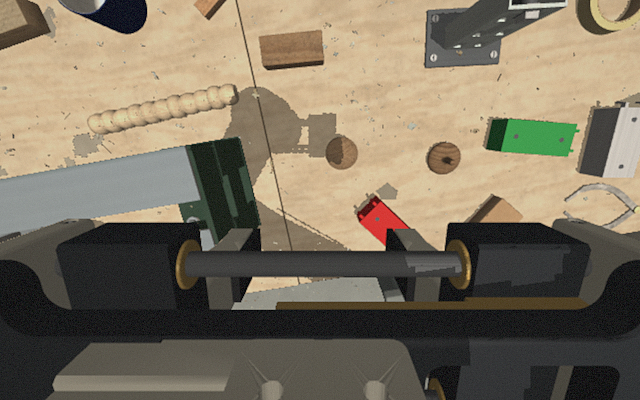

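```bash
python3 -m handwheel '[[0.05,0.53,0.12,0,0,0],[0.05,0.53,0.12,0,0,0],[0.05,0.53,0.12,0,0,0],[0.05,0.53,0.12,0,0,0],[0.05,0.53,0.12,0,0,0],[0.05,0.53,0.12,0,0,0],[0.05,0.53,0.12,0,0,0],[0.05,0.53,0.12,0,0,0]]'
python3 -m handwheel '[[-0.06,0.03,0,0,0,0],[-0.06,0.03,0,0,0,0],[-0.06,0.03,0,0,0,0]]'
python3 - <<'E'
from h import *
snap('wrist','w2.png')
go((.4175,-.283,.22,-9.8))
E
```

```text
clock: 2.7
tool_pos: [0.4306, -0.2395, 0.2859]
orientation: [-180.0, -0.0, -9.8]
force: [1.4, 0.3, 0.6]
opening: 0.0767
clock: 3.08
tool_pos: [0.3668, -0.2573, 0.2866]
orientation: [-180.0, -0.0, -9.8]
force: [1.0, 1.2, 0.3]
opening: 0.0769
at [ 0.3675 -0.257   0.2867] [-1.80e+02 -4.00e-02 -9.79e+00] f [ 0.5 -0.8  0.1] op 0.0766 t 3.12
[0.0537, 0.0171, 0.0668, -0.0001, -0.0007, 0.0002] dist 0.087
```

View pics/w2.png

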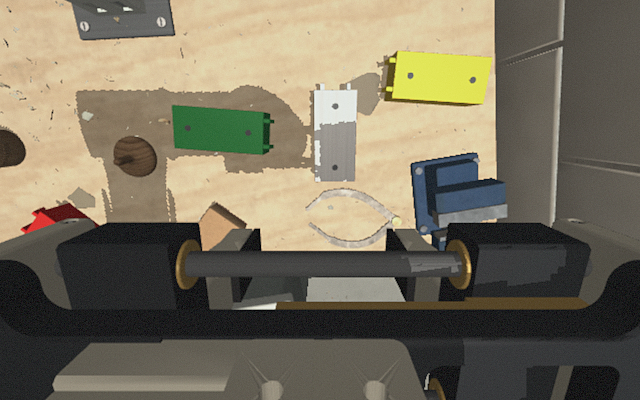

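```bash
python3 - <<'E'
from h import *
s=np.load('pics/w2.npz')
P=[px2w(s,u,v,.048)[:2] for u,v in((335,168),(335.3,105.7))];d=P[1]-P[0]
print((P[0]+P[1])/2,np.linalg.norm(d),np.degrees(np.arctan2(d[1],d[0])))
Q=np.array([px2w(s,u,v,.048)[:2] for u,v in((314,90),(356.5,90),(355.5,181.5),(315,181.5))]);print(Q.mean(0),np.linalg.norm(np.roll(Q,-1,0)-Q,axis=1))
a=s['img'];cv2.imwrite('pics/c2.png',cv2.resize(a[75:195,290:380],None,fx=5,fy=5,interpolation=3))
E
```

```text
[ 0.4164202  -0.28389455] 0.08150466607239365 -9.52637078944699
[ 0.41648956 -0.28404877] [0.05460369 0.11960372 0.05658619 0.11957012]
```

View pics/c2.png

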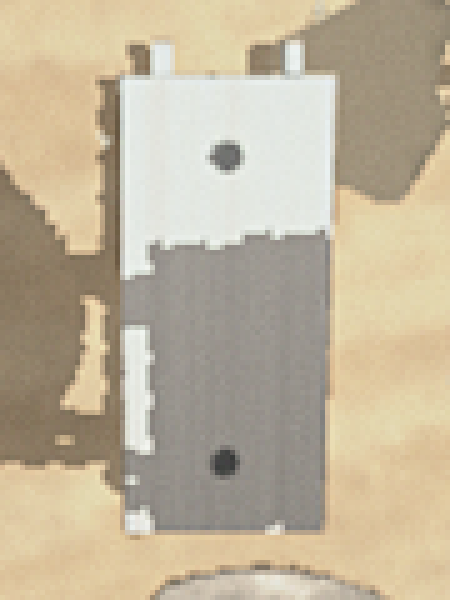

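```bash
python3 - <<'E'
from h import *
go((.4168,-.2838,.12,-9.7),(.4168,-.2838,.025,-9.7))
E
python3 -m handwheel '[[0.053,0.018,0.06,0,0,0],[0.053,0.018,0.12,0,0,0],[0.053,0.018,0.167,0,0,0],[0.053,0.018,0.167,0,0,0],[0.053,0.018,0.167,0,0,0]]'
python3 - <<'E'
from h import *
go((.4168,-.2838,.12,-9.7),(.4168,-.2838,.025,-9.7))
E
```

```text
at [ 0.3675 -0.257   0.2867] [-1.80e+02 -4.00e-02 -9.79e+00] f [ 0.5 -0.8  0.1] op 0.0766 t 3.12
[0.0531, 0.018, 0.1668, -0.0001, -0.0007, -0.0015] dist 0.176
[0.053, 0.0181, 0.2618, -0.0001, -0.0007, -0.0015] dist 0.268
clock: 3.75
tool_pos: [0.4181, -0.284, 0.1215]
orientation: [180.0, -0.1, -9.7]
force: [0.5, -0.0, 0.6]
opening: 0.0768
at [ 0.4181 -0.284   0.1215] [ 1.7995e+02 -1.0000e-01 -9.6900e+00] f [ 0.5 -0.   0.6] op 0.0768 t 3.75
[-0.0013, 0.0, 0.0015, 0.0009, -0.0018, 0.0002] dist 0.002
[-0.0015, -0.0, 0.0965, 0.0009, -0.0018, 0.0002] dist 0.097
```

```bash
python3 -m handwheel '[[-0.001,0,0.04,0,0,0],[-0.001,0,0.075,0,0,0],[-0.001,0,0.096,0,0,0],[-0.001,0,0.096,0,0,0],[-0.001,0,0.096,0,0,0]]'
python3 -m handwheel '[[0,0,0,0,0,0],[0,0,0,0,0,0],[0,0,0,0,0,0],[0,0,0,0,0,0]]' 1
python3 - <<'E'
from h import *
go((.4168,-.2838,.2,-9.7))
E
```

```text
clock: 4.38
tool_pos: [0.4173, -0.2841, 0.026]
orientation: [180.0, -0.2, -9.7]
force: [-0.5, 0.1, 0.0]
opening: 0.0765
clock: 4.88
tool_pos: [0.4159, -0.2836, 0.0243]
orientation: [-180.0, -0.1, -9.8]
force: [-1.0, 3.9, 8.1]
opening: 0.0556
at [ 0.4159 -0.2836  0.0243] [-1.80e+02 -6.00e-02 -9.78e+00] f [-1.   3.9  8.1] op 0.0556 t 4.88
[0.0011, -0.0, -0.1757, -0.0, -0.0011, -0.0014] dist 0.176
```

```bash
python3 -m handwheel '[[0,0,-0.04,0,0,0],[0,0,-0.1,0,0,0],[0,0,-0.16,0,0,0],[0,0,-0.22,0,0,0],[0,0,-0.26,0,0,0],[0,0,-0.26,0,0,0]]'
python3 - <<'E'
from h import *
snap('wrist','w3.png')
go((.45,-.01,.29,-8))
E
```

```text
clock: 5.62
tool_pos: [0.4164, -0.2841, 0.2867]
orientation: [180.0, -0.3, -9.8]
force: [0.8, -0.5, -3.7]
opening: 0.0558
at [ 0.4153 -0.2835  0.2841] [-1.7997e+02 -1.0000e-01 -9.8000e+00] f [ 0.2  0.4 -4.8] op 0.0556 t 5.67
[-0.0124, -0.2754, -0.0057, -0.0006, -0.0018, -0.0315] dist 0.276
```

View pics/w3.png

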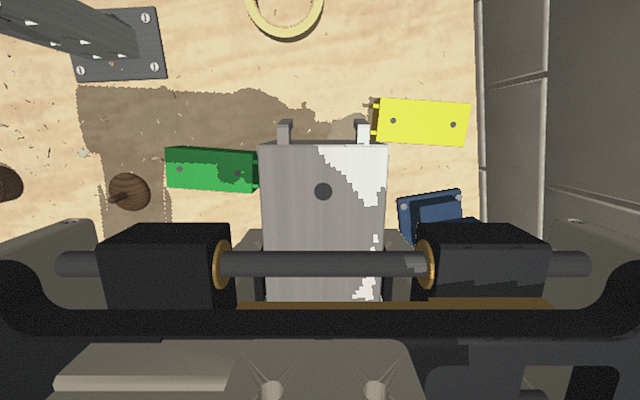

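Lifted cleanly: the bracket is held between the fingers, with its tabs at (285,122) and (363,122).

```bash
python3 -m handwheel '[[-0.012,-0.275,-0.005,0,0,-0.031],[-0.012,-0.275,-0.005,0,0,-0.031],[-0.012,-0.275,-0.005,0,0,-0.031],[-0.012,-0.275,-0.005,0,0,-0.031],[-0.012,-0.275,-0.005,0,0,-0.031],[-0.012,-0.275,-0.005,0,0,-0.031],[-0.012,-0.275,-0.005,0,0,-0.031]]'
python3 - <<'E'
from h import *
s=snap('wrist','w4.png')
a=s['img'];cv2.imwrite('pics/c4.png',cv2.resize(a[0:150,220:420],None,fx=4,fy=4,interpolation=3))
go()
E
```

```text
clock: 6.55
tool_pos: [0.4494, -0.011, 0.2871]
orientation: [179.9, 0.2, -8.0]
force: [-0.0, 0.2, -3.3]
opening: 0.0558
at [ 0.4496 -0.0113  0.2874] [ 1.7994e+02  1.3000e-01 -8.0400e+00] f [ 0.1  1.  -3.5] op 0.0557 t 6.6
```

View pics/w4.png

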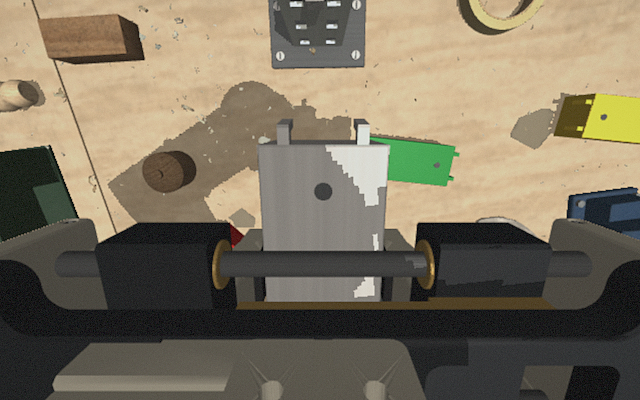

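View pics/c4.png

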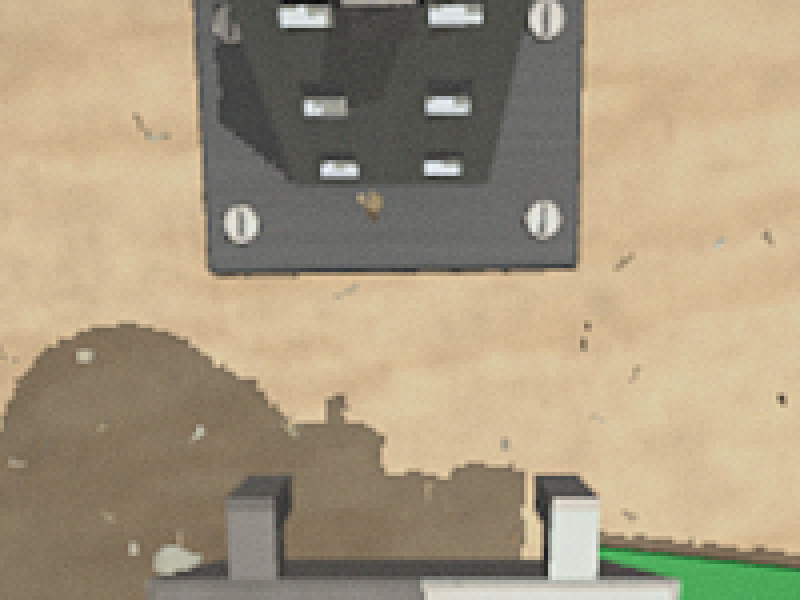

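```bash
cat > fit.py <<'E'
from h import *
from scipy.optimize import least_squares
def fit(s,M,P,x0,z=None):
    M=np.array(M);P=np.array(P)
    def f(q):
        c,si=np.cos(q[2]),np.sin(q[2])
        X=np.c_[q[0]+c*M[:,0]-si*M[:,1],q[1]+si*M[:,0]+c*M[:,1],M[:,2]+(q[3] if len(q)>3 else 0)]
        return np.ravel([np.array(w2px(s,x)) for x in X]-P)
    r=least_squares(f,x0,loss='soft_l1'); return r.x,r.fun.reshape(-1,2)
E
python3 - <<'E'
from fit import *
s=np.load('pics/w4.npz')
cr=lambda u,v:(220+(u+.5)/4-.5,(v+.5)/4-.5)
M=[];P=[]
for z,v,l in((.018,178,(320,358,425,462)),(.078,115,(304,347,426,471)),(.138,26,(280,331,428,483))):
    for y,u in zip((.023,.011,-.011,-.023),l): M.append((0,y,z));P.append(cr(u,v))
M+=[(-.027,.065,.006),(-.027,-.065,.006),(0,.033,.006),(0,-.033,.006)]
P+=[cr(212,269),cr(577,263),cr(298,183),cr(488,183)]
q,r=fit(s,M,P,[.622,-.03,-.1]);print('upright',q[:2].round(4),np.degrees(q[2]));print(r.round(1).tolist())
# bracket
B=[(.06,.028,.048),(.06,-.028,.048),(.071,.0195,.046),(.071,.0145,.046),(.071,-.0145,.046),(.071,-.0195,.046),(0.04,0,.048)]
Q=[cr(148,579),cr(681,579),cr(228,497),cr(276,497),cr(553,497),cr(599,497),(323,191)]
q2,r=fit(s,B,Q,[.45,-.01,-.14,.263]);print('bracket',q2.round(4),np.degrees(q2[2]));print(r.round(1).tolist())
o=ctrl.get_obs();print(o['tool_pos'])
E
```

```text
upright [ 0.6223 -0.0296] -7.731072611537295
[[0.4, -0.6], [-0.1, -0.6], [-0.3, -0.7], [-0.5, -0.8], [0.3, 0.0], [0.2, -0.0], [0.1, -0.1], [-0.5, -0.2], [0.2, 0.2], [0.6, 0.1], [0.5, -0.0], [-0.1, -0.1], [-1.4, 0.8], [0.3, 1.8], [-0.7, 0.7], [-0.1, 0.4]]
bracket [ 0.4485 -0.012  -0.1415  0.2607] -8.10931349272042
[[0.7, 5.2], [-1.0, 5.3], [0.3, -1.1], [0.2, -1.1], [-0.4, -1.0], [-0.1, -1.0], [0.1, 4.2]]
[ 0.44958724 -0.01127234  0.28741718]
```

```bash
cat >> fit.py <<'E'
def fit6(s,M,P,x0):
    M=np.array(M);P=np.array(P)
    f=lambda q: np.ravel([np.array(w2px(s,x)) for x in Ro.from_rotvec(q[3:]).apply(M)+q[:3]]-P)
    r=least_squares(f,x0,loss='soft_l1',x_scale=[.01]*3+[.1]*3); return r.x,r.fun.reshape(-1,2)
E
python3 - <<'E'
from fit import *
s=np.load('pics/w4.npz');R=s['R'];c=-R.T@s['t']
print('cam',c,'axis',R[2])
cr=lambda u,v:(220+(u+.5)/4-.5,(v+.5)/4-.5)
B=[(.06,.028,.048),(.06,-.028,.048),(.071,.0195,.046),(.071,.0145,.046),(.071,-.0145,.046),(.071,-.0195,.046),(0.04,0,.048),(.071,.0145,.028),(.071,-.0145,.028),(.06,0.0195,.046),(.06,-.0195,.046)]
Q=[cr(148,579),cr(681,579),cr(228,497),cr(276,497),cr(553,497),cr(599,497),(323,191),cr(291,476),cr(536,476),cr(229,579),cr(600,579)]
q2,r=fit6(s,B,Q,[.45,-.01,.263,0,0,-.14]);print('bracket',q2[:3].round(4),Ro.from_rotvec(q2[3:]).as_euler('xyz',degrees=True));print(r.round(1).tolist())
E
```

```text
cam [ 0.51803112 -0.02160098  0.4278452 ] axis [-0.26062368  0.03499907 -0.96480587]
bracket [ 0.4514 -0.0124  0.2591] [ 0.0338141  -1.77349827 -8.08699664]
[[0.4, 1.8], [-0.7, 1.9], [-0.0, -4.8], [-0.1, -4.8], [-0.1, -4.7], [0.3, -4.7], [0.1, 0.8], [0.5, -0.0], [-0.5, 0.0], [1.0, 1.3], [-1.2, 1.4]]
```

```bash
python3 - <<'E'
from fit import *
cr=lambda u,v:(220+(u+.5)/4-.5,(v+.5)/4-.5)
s=np.load('pics/w4.npz')
B=[(.06,.028,.048),(.06,-.028,.048),(0.04,0,.048),(.071,.0145,.028),(.071,-.0145,.028),(.06,0.0195,.046),(.06,-.0195,.046)]
Q=[cr(148,579),cr(681,579),(323,191),cr(291,476),cr(536,476),cr(229,579),cr(600,579)]
q2,r=fit6(s,B,Q,[.45,-.01,.263,0,0,-.14]);print('bracket',q2[:3].round(4),Ro.from_rotvec(q2[3:]).as_euler('xyz',degrees=True));print(r.round(1).tolist())
q2,r=fit(s,B,Q,[.45,-.01,-.14,.263]);print('bracket level',q2.round(4),np.degrees(q2[2]));print(r.round(1).tolist())
for z in(.2634,):
  print([np.round(w2px(s,np.array([.4496+.0008,-.0113,z])+Ro.from_euler('z',-8.05,degrees=True).apply(b)),1).tolist() for b in B], np.round(Q,1).tolist())
T=snap('top','t4.png');cv2.imwrite('pics/ct4.png',cv2.resize(T['img'][150:250,250:350],None,fx=6,fy=6,interpolation=3))
E
```

```text
bracket [ 0.4502 -0.0122  0.2629] [ 0.09502353  0.59366185 -8.09245938]
[[-0.4, 0.1], [0.3, 0.1], [0.2, 0.2], [0.3, -0.0], [-0.2, -0.0], [0.4, -0.2], [-0.6, -0.2]]
bracket level [ 0.4506 -0.0124 -0.141   0.2622] -8.07860860474461
[[-0.4, 0.2], [0.2, 0.3], [0.2, 0.2], [0.4, -0.3], [-0.2, -0.3], [0.5, -0.1], [-0.6, -0.1]]
[[253.1, 145.8], [388.2, 145.7], [320.7, 192.7], [290.2, 119.1], [351.4, 119.1], [274.4, 145.4], [366.9, 145.4]] [[256.6, 144.4], [389.9, 144.4], [323.0, 191.0], [292.4, 118.6], [353.6, 118.6], [276.9, 144.4], [369.6, 144.4]]
```

View pics/ct4.png

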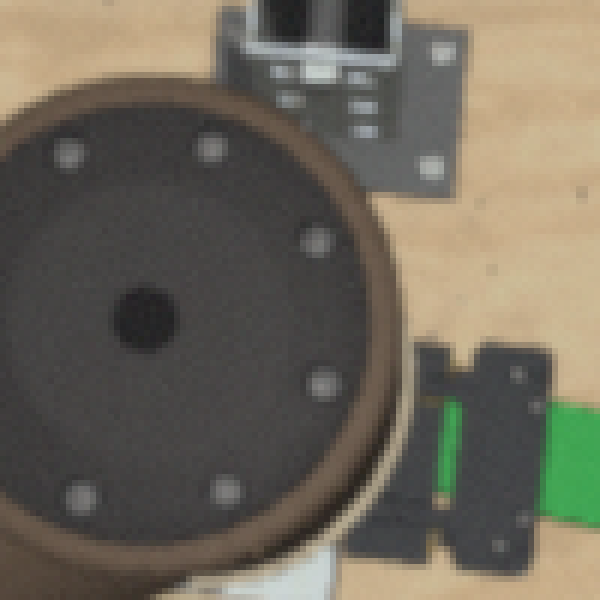

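The wrist view gives the upright's origin at (0.6223, -0.0296), yaw -7.73°. The held bracket is level, and its origin is at (0.4505, -0.0123, 0.2625), yaw -8.1°. Next is the pre-insert pose.

```bash
cat >> h.py <<'E'
UP=np.array([.6223,-.0296]);UY=-7.73
def tcp_for(bx,by,bz,off=(.001,-.0009,-.0246)):
    c,s=np.cos(np.radians(UY)),np.sin(np.radians(UY)); a=bx-off[0];b=by-off[1]
    return (UP[0]+c*a-s*b,UP[1]+s*a+c*b,bz-off[2],UY)
E
python3 - <<'E'
from h import *
print(tcp_for(-.095,0,.114))
go(tcp_for(-.095,0,.2),tcp_for(-.095,0,.114))
E
```

```text
(np.float64(0.5272934152882928), np.float64(-0.015795694098680403), 0.1386, -7.73)
at [ 0.4497 -0.0115  0.2877] [ 1.7996e+02  9.0000e-02 -8.0700e+00] f [ 0.2  0.2 -4.2] op 0.0561 t 6.65
[0.0775, -0.0066, 0.063, 0.0008, 0.0016, -0.006] dist 0.1
[0.0776, -0.0067, 0.149, 0.0008, 0.0016, -0.006] dist 0.168
```

```bash
python3 -m handwheel '[[0.04,-0.003,0.03,0,0,-0.003],[0.077,-0.0065,0.063,0,0.001,-0.006],[0.077,-0.0065,0.11,0,0.001,-0.006],[0.077,-0.0065,0.146,0,0.001,-0.006],[0.077,-0.0065,0.146,0,0.001,-0.006],[0.077,-0.0065,0.146,0,0.001,-0.006],[0.077,-0.0065,0.146,0,0.001,-0.006]]'
python3 - <<'E'
from h import *
s=snap('wrist','w5.png')
cv2.imwrite('pics/c5.png',cv2.resize(s['img'][0:150,220:420],None,fx=4,fy=4,interpolation=3))
go(tcp_for(-.095,0,.114))
E
```

```text
clock: 7.52
tool_pos: [0.5286, -0.0149, 0.1446]
orientation: [-179.9, -0.2, -7.7]
force: [0.7, -1.0, -2.3]
opening: 0.0565
at [ 0.5284 -0.0148  0.1444] [-179.93   -0.23   -7.67] f [ 0.3 -0.2 -3.3] op 0.0559 t 7.58
[-0.001, 0.0011, 0.0058, -0.0013, -0.004, 0.0011] dist 0.006
```

View pics/c5.png

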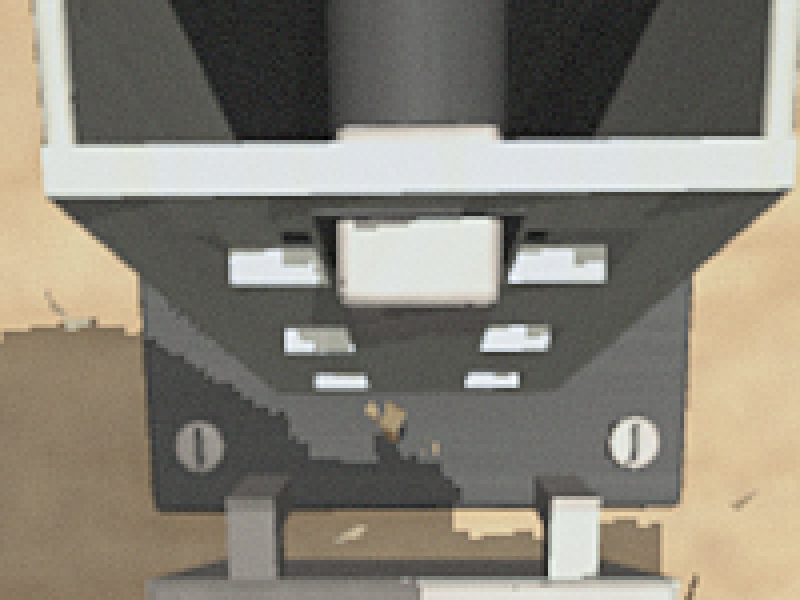

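```bash
python3 - <<'E'
from fit import *
cr=lambda u,v:(220+(u+.5)/4-.5,(v+.5)/4-.5)
s=np.load('pics/w5.npz')
M=[];P=[]
for z,v,l in((.018,388,(315,368,465,520)),(.078,353,(284,355,480,551)),(.138,286,(229,328,509,607))):
    for y,u in zip((.023,.011,-.011,-.023),l): M.append((0,y,z));P.append(cr(u,v))
M+=[(0,.033,.178),(0,-.033,.178)];P+=[cr(45,194),cr(795,190)]
q,r=fit(s,M,P,[.622,-.03,-.13]);print('upright',q[:2].round(4),np.degrees(q[2]));print(r.round(1).tolist())
B=[(.06,.028,.048),(.06,-.028,.048),(.071,.0145,.028),(.071,-.0145,.028),(.06,0.0195,.046),(.06,-.0195,.046)]
Q=[cr(147,579),cr(679,579),cr(291,476),cr(536,476),cr(229,579),cr(600,579)]
q2,r=fit(s,B,Q,[.53,-.01,-.14,.12]);print('bracket level',q2.round(4),np.degrees(q2[2]));print(r.round(1).tolist())
d=Ro.from_euler('z',-q[2]).apply(np.r_[q2[:2]-q[:2],q2[3]]);print('bracket in upright',d.round(4))
o=ctrl.get_obs();print('off from tcp', Ro.from_euler('z',-q[2]).apply(np.r_[q2[:2],q2[3]]-o['tool_pos']))
E
```

```text
upright [ 0.6226 -0.0295] -7.621179499169829
[[0.1, 0.0], [0.0, -0.0], [-0.1, -0.1], [-0.7, -0.1], [0.5, -0.2], [-0.1, -0.3], [-0.1, -0.4], [-0.7, -0.4], [0.7, -0.2], [0.3, -0.2], [-0.3, -0.3], [-0.4, -0.4], [0.2, 0.7], [-0.0, 1.3]]
bracket level [ 0.5297 -0.0163 -0.1349  0.1201] -7.726996135201945
[[-0.3, 0.2], [0.6, 0.2], [0.3, -0.1], [-0.3, -0.1], [0.3, -0.1], [-0.8, -0.1]]
bracket in upright [-0.0938  0.0008  0.1201]
off from tcp [ 0.00144778 -0.00127277 -0.02430145]
```

```bash
python3 -m handwheel '[[0,0.001,0.006,0,-0.002,0],[0,0.001,0.006,0,-0.002,0],[0,0.001,0.006,0,-0.002,0]]'
python3 - <<'E'
from h import *
s=snap('wrist','w6.png')
cv2.imwrite('pics/c6.png',cv2.resize(s['img'][0:150,220:420],None,fx=4,fy=4,interpolation=3))
go(tcp_for(-.095,0,.114,(.0014,-.0013,-.0244)))
E
```

```text
clock: 7.95
tool_pos: [0.5273, -0.0159, 0.1366]
orientation: [180.0, 0.1, -7.7]
force: [-0.2, 0.1, -4.3]
opening: 0.0562
at [ 0.5273 -0.0159  0.1367] [ 1.80e+02  6.00e-02 -7.66e+00] f [ 0.1  0.3 -3.9] op 0.0559 t 8.0
[-0.0004, -0.0005, -0.0017, 0.0001, 0.001, 0.0013] dist 0.002
```

View pics/c6.png

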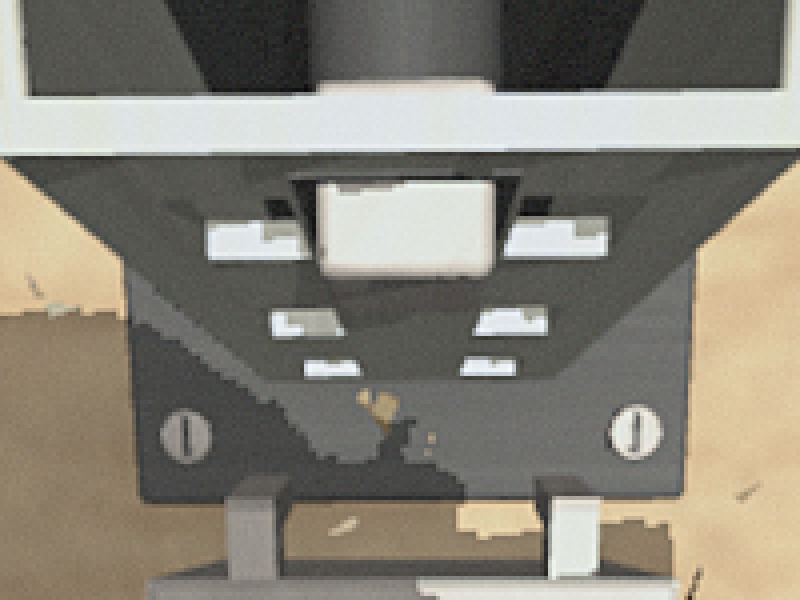

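```bash
python3 -m handwheel '[[0,-0.0005,-0.0015,0,0.001,0.001],[0.006,-0.0005,-0.0015,0,0.001,0.001],[0.012,-0.0005,-0.0015,0,0.001,0.001],[0.016,-0.0005,-0.0015,0,0.001,0.001],[0.02,-0.0005,-0.0015,0,0.001,0.001],[0.02,-0.0005,-0.0015,0,0.001,0.001]]'
python3 - <<'E'
from h import *
s=snap('wrist','w7.png')
cv2.imwrite('pics/c7.png',cv2.resize(s['img'][0:150,220:420],None,fx=4,fy=4,interpolation=3))
go(tcp_for(-.06,0,.114,(.0014,-.0013,-.0244)))
E
```

```text
clock: 8.75
tool_pos: [0.5474, -0.0182, 0.1379]
orientation: [180.0, 0.0, -7.7]
force: [-0.1, -0.2, -3.8]
opening: 0.0559
at [ 0.5472 -0.0182  0.138 ] [ 1.80e+02  1.00e-02 -7.74e+00] f [-0.3  0.1 -3.3] op 0.056 t 8.8
[0.0146, -0.0001, -0.0004, 0.0001, 0.0003, -0.0001] dist 0.015
```

View pics/c7.png

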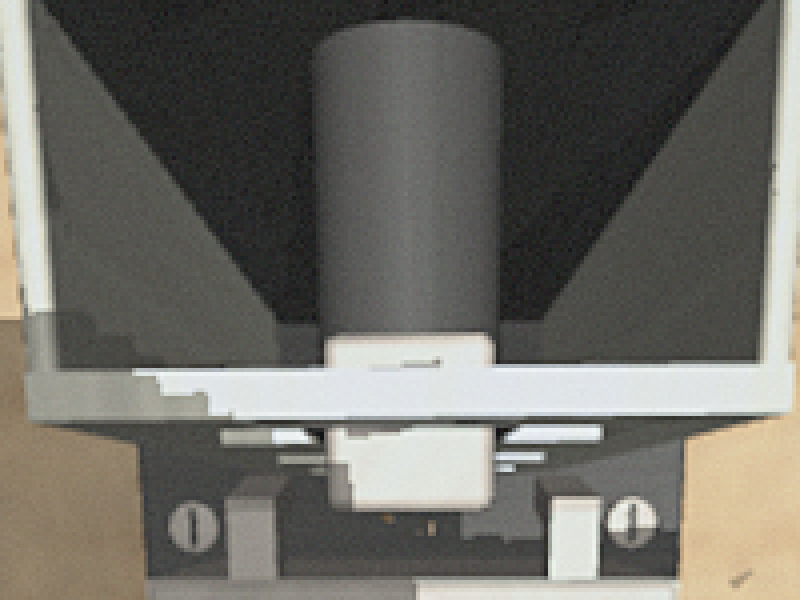

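```bash
python3 -m handwheel '[[0.003,0,0,0,0,0],[0.006,0,0,0,0,0],[0.009,0,-0.0003,0,0,0],[0.012,0,-0.0003,0,0,0],[0.015,0,-0.0003,0,0,0],[0.016,0,-0.0003,0,0,0],[0.016,0,-0.0003,0,0,0]]'
python3 - <<'E'
from h import *
s=snap('wrist','w8.png')
cv2.imwrite('pics/c8.png',cv2.resize(s['img'][0:150,220:420],None,fx=4,fy=4,interpolation=3))
go(tcp_for(-.06,0,.114,(.0014,-.0013,-.0244)))
E
```

```text
clock: 9.68
tool_pos: [0.562, -0.0202, 0.1381]
orientation: [180.0, 0.1, -7.7]
force: [-6.7, 3.4, 0.3]
opening: 0.0561
at [ 0.562  -0.0202  0.1381] [ 1.7999e+02  1.2000e-01 -7.7200e+00] f [-6.4  1.8 -0.6] op 0.056 t 9.72
[-0.0004, -0.0001, -0.0003, 0.0002, 0.0021, 0.0001] dist 0.0
```

View pics/c8.png

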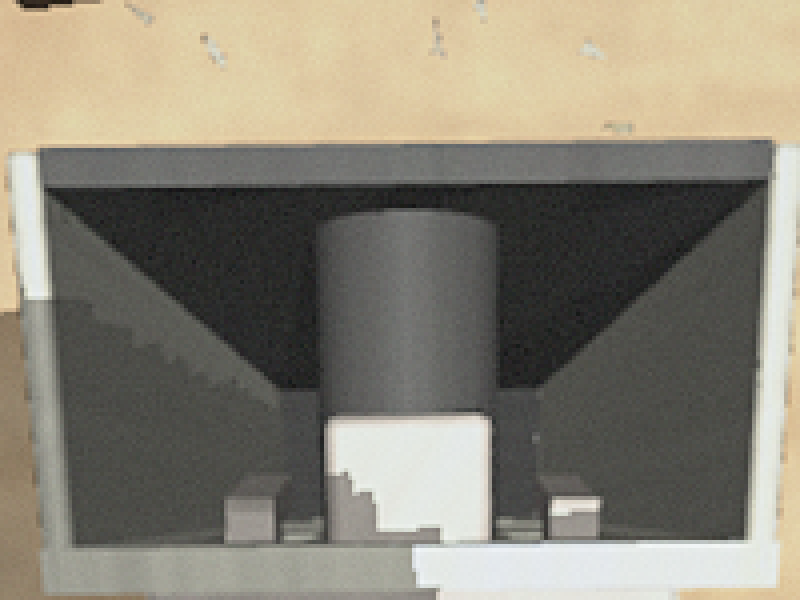

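```bash
python3 -m handwheel '[[0.001,0,0.003,0,0,0],[0.001,0,0.006,0,0,0],[0.001,0,0.009,0,0,0],[0.001,0,0.012,0,0,0],[0.001,0,0.0145,0,0,0],[0.001,0,0.0145,0,0,0],[0.001,0,0.0145,0,0,0]]'
python3 - <<'E'
from h import *
s=snap('wrist','w9.png')
cv2.imwrite('pics/c9.png',cv2.resize(s['img'][0:150,220:420],None,fx=4,fy=4,interpolation=3))
go(tcp_for(-.06,0,.1,(.0014,-.0013,-.0244)))
E
```

```text
clock: 10.6
tool_pos: [0.562, -0.021, 0.1238]
orientation: [179.9, 0.2, -7.7]
force: [-9.9, 0.6, 3.6]
opening: 0.056
at [ 0.5621 -0.021   0.1238] [179.92   0.2   -7.73] f [-9.4 -0.   3.8] op 0.0559 t 10.65
[-0.0006, -0.0009, -0.0006, 0.0014, 0.0035, 0.0001] dist 0.001
```

View pics/c9.png

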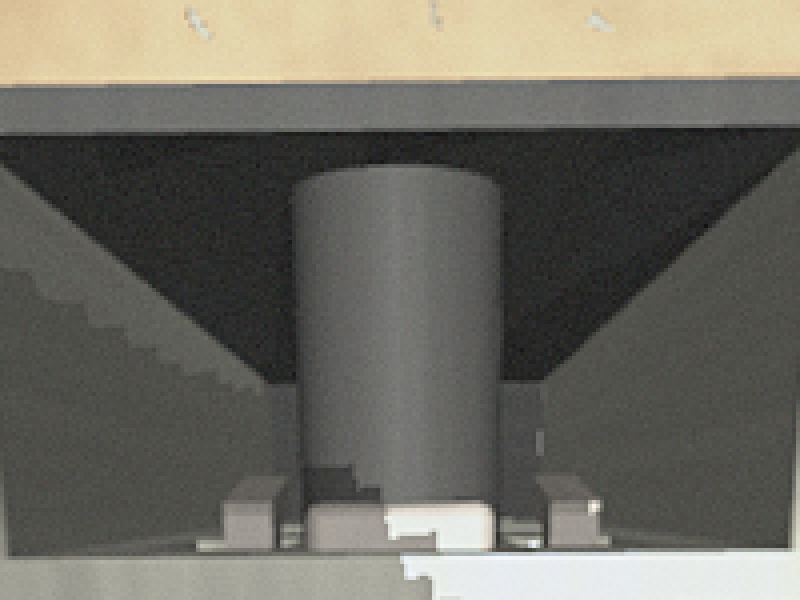

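```bash
python3 -m handwheel '[[0,0,0.001,0,0,0],[0,0,0.002,0,0,0],[0,0,0.003,0,0,0],[0,0,0.003,0,0,0],[0,0,0.003,0,0,0]]'
python3 - <<'E'
from h import *
s=snap('scene','s10.png'); go()
a=s['img'];cv2.imwrite('pics/c10.png',cv2.resize(a[120:220,280:400],None,fx=6,fy=6,interpolation=3))
E
```

```text
clock: 11.28
tool_pos: [0.5618, -0.021, 0.1215]
orientation: [179.9, 0.2, -7.7]
force: [-14.8, 1.2, 11.6]
opening: 0.0557
at [ 0.5618 -0.021   0.1215] [179.92   0.21  -7.72] f [-14.8   1.6  10.8] op 0.0556 t 11.32
```

View pics/c10.png

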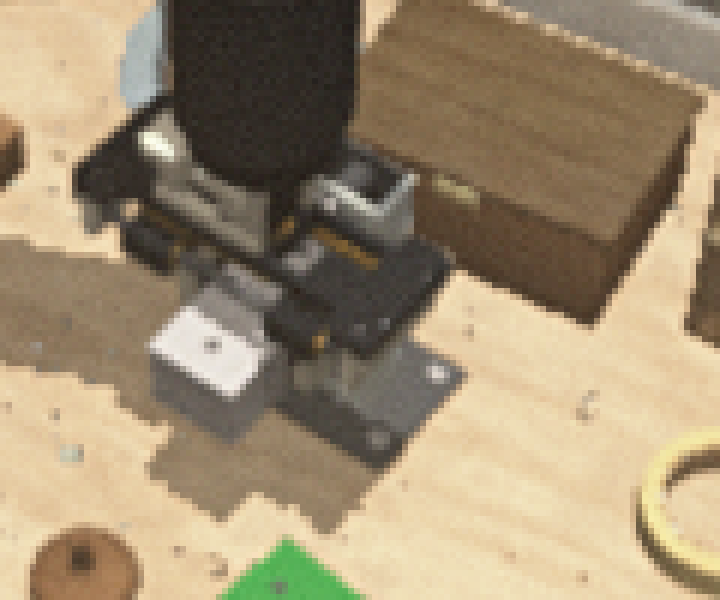

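```bash
python3 -m handwheel '[[-0.001,0,-0.001,0,0,0],[-0.001,0,-0.001,0,0,0],[-0.001,0,-0.001,0,0,0],[-0.001,0,-0.001,0,0,0]]' -0.75
python3 -m handwheel '[[-0.001,0,-0.02,0,0,0],[-0.001,0,-0.05,0,0,0],[-0.001,0,-0.1,0,0,0],[-0.03,0,-0.15,0,0,0],[-0.08,0,-0.16,0,0,0],[-0.11,0,-0.16,0,0,0],[-0.11,0,-0.16,0,0,0]]'
python3 - <<'E'
from h import *
s=snap('wrist','w11.png')
cv2.imwrite('pics/c11.png',cv2.resize(s['img'][0:150,220:420],None,fx=4,fy=4,interpolation=3))
go()
E
```

```text
clock: 11.82
tool_pos: [0.5633, -0.0203, 0.1219]
orientation: [180.0, -0.0, -7.7]
force: [-0.5, 0.5, 0.4]
opening: 0.0768
clock: 12.7
tool_pos: [0.4527, -0.0054, 0.2828]
orientation: [-179.9, -0.1, -7.7]
force: [1.1, 0.5, -0.1]
opening: 0.0769
at [ 0.4538 -0.0054  0.2826] [-1.7995e+02 -1.0000e-01 -7.6700e+00] f [ 0.4 -0.6 -0.1] op 0.0764 t 12.75
```

View pics/c11.png

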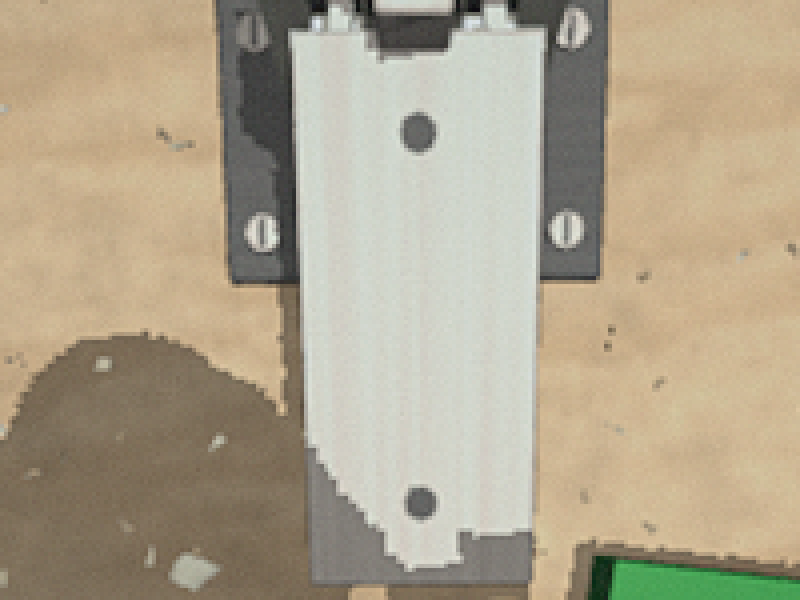

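```bash
python3 - <<'E'
from fit import *
cr=lambda u,v:(220+(u+.5)/4-.5,(v+.5)/4-.5)
s=np.load('pics/w11.npz')
B=[(.06,.028,.048),(.06,-.028,.048),(-.06,-.028,.048),(-.06,.028,.048),(.04,0,.048),(-.04,0,.048)]
Q=[cr(290,31),cr(546,31),cr(531,583),cr(312,583),cr(418,132),cr(420,502)]
for nm,qq in (('level',fit(s,B,Q,[.56,-.02,-.14,.1])),('6',fit6(s,B,Q,[.56,-.02,.1,0,0,-.14]))):
    q2,r=qq;print(nm,q2.round(4));print(r.round(1).tolist())
    z=q2[3] if nm=='level' else q2[2]
    print(Ro.from_euler('z',7.7,degrees=True).apply(np.r_[q2[:2]-[.6224,-.0296],z]))
s=snap('scene','s12.png');t=snap('top','t12.png')
cv2.imwrite('pics/c12.png',np.hstack([cv2.resize(s['img'][130:205,310:375],(520,600),interpolation=3),cv2.resize(t['img'][140:200,280:308],(280,600),interpolation=3)]))
E
```

```text
level [ 0.5615 -0.0227 -0.1289  0.096 ]
[[0.4, 0.2], [-0.3, -0.2], [0.5, -0.0], [-1.0, 0.3], [0.1, 0.2], [0.0, -0.4]]
[-0.06129339 -0.00130739  0.09603967]
6 [ 0.5641 -0.0224  0.0941  0.01   -0.0625 -0.1272]
[[0.1, -0.1], [-0.1, -0.3], [0.0, -0.3], [-0.4, 0.2], [0.2, 0.5], [0.1, -0.1]]
[-0.05870205 -0.00069067  0.09414824]
```

View pics/c12.png

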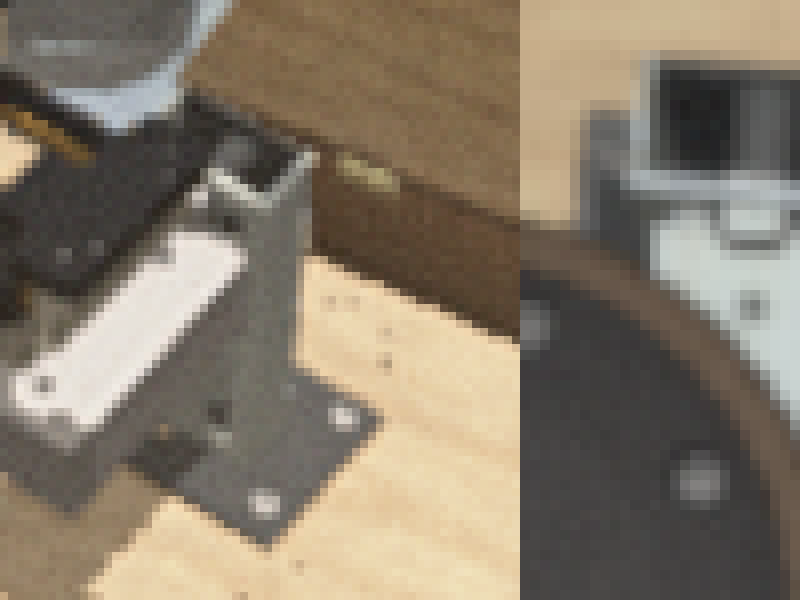

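```bash
python3 - <<'E'
from h import *
go((.395,.205,.28,-7.7))
E
python3 -m handwheel '[[-0.03,-0.06,0,0,0,0],[-0.05,-0.12,0,0,0,0],[-0.086,-0.18,0,0,0,0],[-0.086,-0.2,0,0,0,0],[-0.086,-0.2,0,0,0,0]]'
python3 - <<'E'
from h import *
s=snap('wrist','w13.png')
go((.484,.204,.2,-7.7))
E
```

```text
at [ 0.4546 -0.0054  0.282 ] [-1.80e+02 -2.00e-02 -7.71e+00] f [ 0.4 -1.   0.1] op 0.0766 t 12.85
[-0.0873, -0.2005, 0.002, -0.0, -0.0004, -0.0002] dist 0.219
clock: 13.48
tool_pos: [0.396, 0.2065, 0.2812]
orientation: [179.9, 0.0, -7.6]
force: [-1.1, -0.3, 0.1]
opening: 0.0765
at [0.396  0.2054 0.2812] [ 1.799e+02  5.000e-02 -7.630e+00] f [ 0.3  0.5 -0.5] op 0.0765 t 13.53
[0.0875, -0.0105, 0.0811, 0.0017, 0.0009, 0.0013] dist 0.12
```

View pics/w13.png

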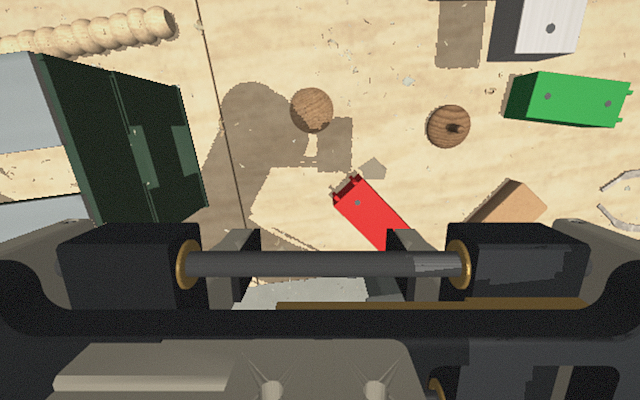

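```bash
python3 - <<'E'
from h import *
s=np.load('pics/w13.npz')
cv2.imwrite('pics/c13.png',cv2.resize(s['img'][80:150,280:350],None,fx=8,fy=8,interpolation=3))
for z in (.05,.055,.064): print(z,px2w(s,312,110,z))
for r in (px2w(s,291,110,.05),px2w(s,333,110,.05)):print(r)
E
```

```text
0.05 [0.48505779 0.20712728 0.05      ]
0.055 [0.48478053 0.20698455 0.055     ]
0.064 [0.48428145 0.20672763 0.064     ]
[0.48862985 0.23380168 0.05      ]
[0.4814847 0.1804451 0.05     ]
```

View pics/c13.png

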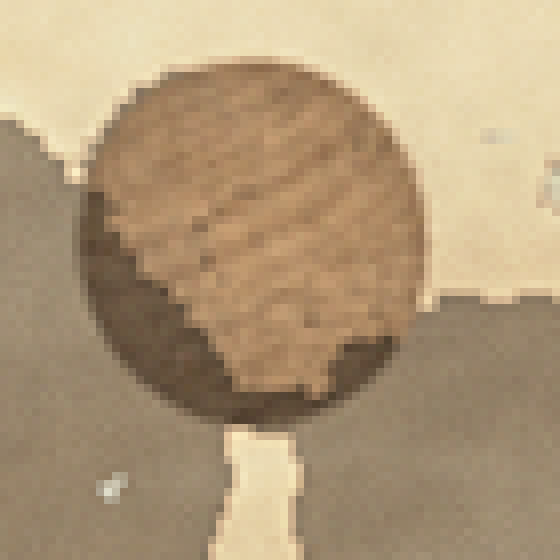

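```bash
python3 - <<'E'
from h import *
go((.485,.2065,.14,-7.7))
E
python3 -m handwheel '[[0.05,-0.006,0.02,0,0,0],[0.0884,-0.013,0.06,0,0,0],[0.0884,-0.013,0.11,0,0,0],[0.0884,-0.013,0.14,0,0,0],[0.0884,-0.013,0.14,0,0,0],[0.0884,-0.013,0.14,0,0,0]]' -0.9
python3 - <<'E'
from h import *
go((.485,.2065,.033,-7.7))
E
```

```text
at [0.396  0.2054 0.2812] [ 1.799e+02  5.000e-02 -7.630e+00] f [ 0.3  0.5 -0.5] op 0.0765 t 13.53
[0.0882, -0.0132, 0.1411, 0.0017, 0.0009, 0.0013] dist 0.167
clock: 14.28
tool_pos: [0.4861, 0.2052, 0.143]
orientation: [-180.0, -0.1, -7.7]
force: [0.1, -0.4, 0.5]
opening: 0.0832
at [0.4861 0.2052 0.143 ] [-1.7997e+02 -6.0000e-02 -7.7500e+00] f [ 0.1 -0.4  0.5] op 0.0832 t 14.28
[-0.0014, -0.0011, 0.11, -0.0005, -0.0011, -0.0008] dist 0.11
```

```bash
python3 -m handwheel '[[-0.001,-0.001,0.04,0,0,0],[-0.001,-0.001,0.08,0,0,0],[-0.001,-0.001,0.109,0,0,0],[-0.001,-0.001,0.109,0,0,0],[-0.001,-0.001,0.109,0,0,0]]'
python3 -m handwheel '[[0,0,0,0,0,0],[0,0,0,0,0,0],[0,0,0,0,0,0],[0,0,0,0,0,0],[0,0,0,0,0,0]]' 1
python3 -m handwheel '[[0,0,-0.03,0,0,0],[0,0,-0.08,0,0,0],[0,0,-0.13,0,0,0],[0,0,-0.18,0,0,0],[0,0,-0.22,0,0,0],[0,0,-0.22,0,0,0]]'
python3 - <<'E'
from h import *
s=snap('scene','s14.png');snap('wrist','w14.png')
go((.48,-.01,.27,-7.7))
E
```

```text
clock: 14.9
tool_pos: [0.4854, 0.2073, 0.0349]
orientation: [-179.9, -0.1, -7.7]
force: [0.5, 0.6, 0.7]
opening: 0.0832
clock: 15.52
tool_pos: [0.4847, 0.2069, 0.0335]
orientation: [-179.9, -0.1, -7.7]
force: [-1.6, 0.6, 5.7]
opening: 0.0552
clock: 16.27
tool_pos: [0.4853, 0.2071, 0.2562]
orientation: [-179.8, -0.2, -7.7]
force: [0.7, -0.7, -2.2]
opening: 0.0557
at [0.4837 0.2062 0.2525] [-1.7999e+02  4.0000e-02 -7.7400e+00] f [-1.2 -0.3 -1.9] op 0.0555 t 16.38
[0.0255, 0.2147, -0.0176, -0.0001, 0.0007, -0.0007] dist 0.217
```

View pics/s14.png

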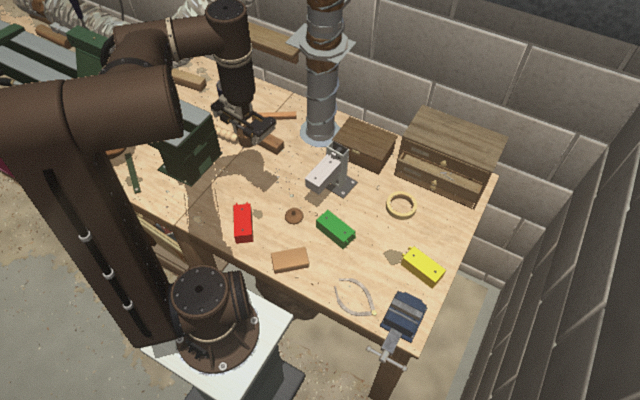

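View pics/w14.png

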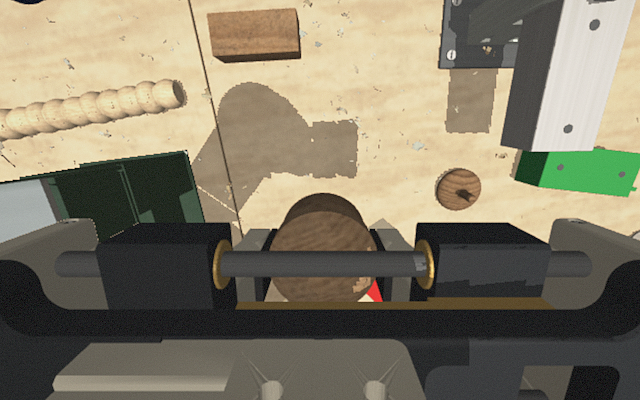

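Box held upright (lid at (323,250) in the wrist view). While the shelf is unobstructed, I'll check the bracket's tilt from two cameras.

```bash
python3 - <<'E'
from h import *
s=np.load('pics/s14.npz');t=snap('top','t14.png')
cv2.imwrite('pics/c14.png',np.hstack([cv2.resize(s['img'][140:200,300:360],(480,480),interpolation=3),cv2.resize(t['img'][140:220,270:330],(320,427),interpolation=3) if 0 else cv2.resize(t['img'][140:220,280:320],(240,480),interpolation=3)]))
E
```

```text
(no output)
```

View pics/c14.png

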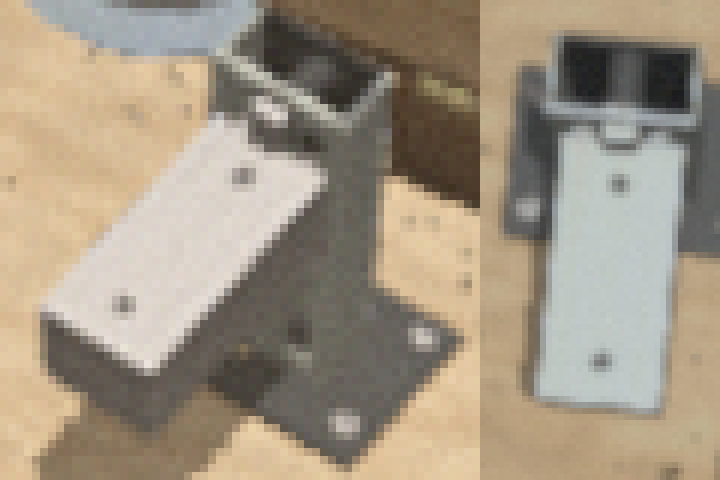

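```bash
python3 - <<'E'
from fit import *
L=lambda f:np.load('pics/'+f+'.npz')
s,t,w,w14=L('s14'),L('t14'),L('w11'),L('w14')
cs=lambda u,v:(300+(u+.5)/8-.5,140+(v+.5)/8-.5); ct=lambda u,v:(280+(u-480+.5)/6-.5,140+(v+.5)/6-.5); cw=lambda u,v:(220+(u+.5)/4-.5,(v+.5)/4-.5)
FL,FR,BL,BR,HB,HF=(-.06,.028,.048),(-.06,-.028,.048),(.06,.028,.048),(.06,-.028,.048),(.04,0,.048),(-.04,0,.048)
D=[(s,FL,cs(42,312)),(s,FR,cs(152,370)),(s,BR,cs(325,180)),(s,HB,cs(243,176)),(s,HF,cs(123,303)),(s,(-.06,-.028,0),cs(152,434)),
(t,FL,ct(537,400)),(t,FR,ct(660,410)),(t,HB,ct(619,183)),(t,HF,ct(600,360)),
(w,BL,cw(290,31)),(w,BR,cw(546,31)),(w,FR,cw(531,583)),(w,FL,cw(312,583)),(w,HB,cw(418,132)),(w,HF,cw(420,502)),
(w14,HB,(594,25)),(w14,HF,(568,128.5)),(w14,FL,(529,149)),(w14,FR,(586,153))]
def f(q):
    R=Ro.from_rotvec(q[3:6]); return np.ravel([np.array(w2px(c,R.apply(m)+q[:3]))-p for c,m,p in D])
r=least_squares(f,[.562,-.02,.1,0,0,-.134],loss='soft_l1',x_scale=[.01]*3+[.1]*3)
q=r.x;print(q.round(4),Ro.from_rotvec(q[3:6]).as_euler('xyz',degrees=True).round(2));print(r.fun.reshape(-1,2).round(1).tolist())
print('in upright',Ro.from_euler('z',7.7,degrees=True).apply(np.r_[q[:2]-[.6224,-.0296],q[2]]))
E
```

```text
[ 0.5649 -0.0209  0.0952  0.0419 -0.0843 -0.1279] [ 2.71 -4.66 -7.45]
[[-0.8, -0.5], [-0.4, 1.3], [0.3, -0.1], [-0.0, 0.2], [-0.0, 0.9], [-0.4, 1.2], [-0.2, 0.0], [0.1, 0.5], [0.4, 0.3], [0.5, 0.4], [-0.0, -0.9], [0.2, -0.3], [-0.3, -0.1], [-0.5, 0.6], [0.3, 0.5], [0.1, 0.2], [-0.1, -0.4], [-3.1, -0.4], [0.0, 2.0], [1.9, -2.9]]
in upright [-0.05815034  0.0008814   0.09516753]
```

```bash
python3 - <<'E'
from h import *
go((.565,-.0217,.265,-7.7))
E
python3 -m handwheel '[[0.03,0.05,-0.01,0,0,0],[0.06,0.1,-0.012,0,0,0],[0.09,0.15,-0.012,0,0,0],[0.11,0.2,-0.012,0,0,0],[0.111,0.23,-0.012,0,0,0],[0.111,0.237,-0.012,0,0,0],[0.111,0.237,-0.012,0,0,0]]'
python3 - <<'E'
from h import *
go((.565,-.0217,.2,-7.7))
E
```

```text
at [0.4834 0.2059 0.2518] [ 1.7994e+02  9.0000e-02 -7.7400e+00] f [-0.9  0.4 -1.2] op 0.0554 t 16.43
[0.1115, 0.2146, -0.0132, 0.0011, 0.0016, -0.0007] dist 0.242
clock: 17.3
tool_pos: [0.5619, -0.0435, 0.2638]
orientation: [180.0, 0.1, -7.8]
force: [0.1, 0.6, -1.5]
opening: 0.0554
at [ 0.5619 -0.0435  0.2638] [ 1.7997e+02  1.0000e-01 -7.7700e+00] f [ 0.1  0.6 -1.5] op 0.0554 t 17.3
[0.0002, -0.0221, 0.0638, 0.0005, 0.0018, -0.0013] dist 0.068
```

```bash
python3 -m handwheel '[[0,-0.012,0,0,0.001,0],[0,-0.0222,0.01,0,0.001,0],[0,-0.0222,0.03,0,0.001,0],[0,-0.0222,0.05,0,0.001,0],[0,-0.0222,0.06,0,0.001,0],[0,-0.0222,0.06,0,0.001,0],[0,-0.0222,0.06,0,0.001,0]]'
python3 - <<'E'
from h import *
snap('wrist','w15.png');s=snap('scene','s15.png')
cv2.imwrite('pics/c15.png',np.hstack([cv2.resize(s['img'][120:200,290:370],(480,480),interpolation=3)]))
go((.565,-.0217,.182,-7.7))
E
```

```text
clock: 18.18
tool_pos: [0.5658, -0.021, 0.2056]
orientation: [-180.0, -0.1, -7.7]
force: [0.6, -0.7, -0.3]
opening: 0.0556
at [ 0.5657 -0.0212  0.2057] [-1.7998e+02 -1.3000e-01 -7.7200e+00] f [-0.9  0.9 -0.7] op 0.0554 t 18.27
[-0.0007, 0.0006, 0.0237, -0.0004, -0.0022, -0.0003] dist 0.024
```

View pics/c15.png

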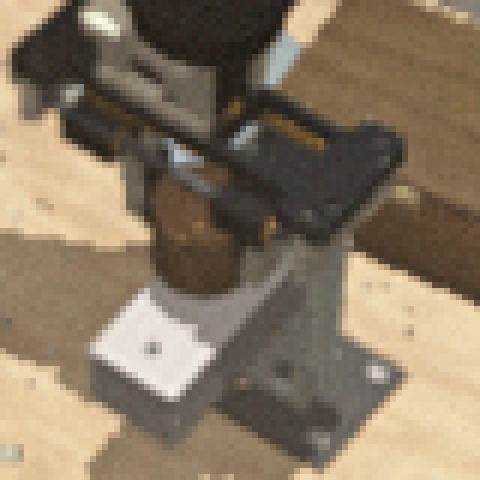

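View pics/w15.png

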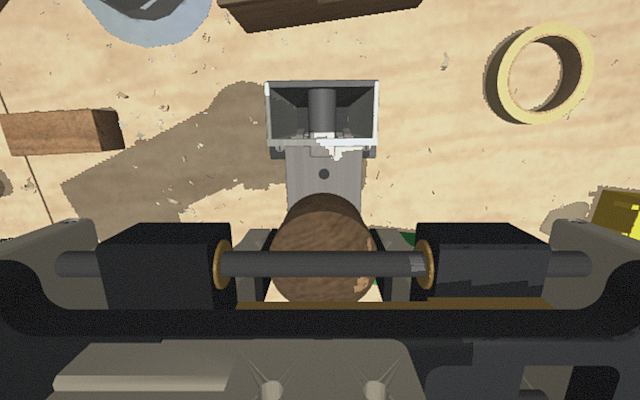

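```bash
python3 -m handwheel '[[0,0,0.006,0,-0.001,0],[0,0,0.012,0,-0.001,0],[0,0,0.016,0,-0.001,0],[0,0,0.019,0,-0.001,0],[0,0,0.0205,0,-0.001,0],[0,0,0.0205,0,-0.001,0]]'
python3 -c "
from h import *
go((.565,-.0217,.182,-7.7))"
python3 -m handwheel '[[0,0,0.001,0,0,0],[0,0,0.002,0,0,0],[0,0,0.003,0,0,0],[0,0,0.003,0,0,0]]'
```

```text
clock: 19.02
tool_pos: [0.5653, -0.0214, 0.1844]
orientation: [180.0, 0.0, -7.7]
force: [-1.0, -0.5, -0.6]
opening: 0.0555
at [ 0.5653 -0.0214  0.1844] [180.     0.    -7.72] f [-1.  -0.5 -0.6] op 0.0555 t 19.02
[-0.0003, 0.0003, 0.0024, 0.0001, 0.0, -0.0004] dist 0.002
clock: 19.52
tool_pos: [0.5653, -0.0214, 0.1813]
orientation: [180.0, 0.0, -7.7]
force: [0.1, -0.6, -0.8]
opening: 0.0555
```

```bash
python3 -m handwheel '[[0,0,0.001,0,0,0],[0,0,0.001,0,0,0],[0,0,0.001,0,0,0]]'
python3 -m handwheel '[[0,0,0.001,0,0,0],[0,0,0.001,0,0,0],[0,0,0.001,0,0,0]]'
python3 -m handwheel '[[0,0,0.001,0,0,0],[0,0,0.001,0,0,0],[0,0,0.001,0,0,0]]'
```

```text
clock: 19.9
tool_pos: [0.5653, -0.0214, 0.1804]
orientation: [-180.0, -0.0, -7.7]
force: [-0.4, -0.2, -0.7]
opening: 0.055
clock: 20.27
tool_pos: [0.5654, -0.0214, 0.1796]
orientation: [-180.0, -0.0, -7.7]
force: [-0.7, 1.3, 2.1]
opening: 0.0556
clock: 20.65
tool_pos: [0.5653, -0.0214, 0.1793]
orientation: [-180.0, -0.0, -7.7]
force: [-4.1, 0.8, 9.5]
opening: 0.0554
```

```bash
python3 -m handwheel '[[0,0,-0.001,0,0,0],[0,0,-0.001,0,0,0]]'
python3 -m handwheel '[[0,0,0,0,0,0],[0,0,0,0,0,0],[0,0,0,0,0,0],[0,0,0,0,0,0],[0,0,0,0,0,0]]' -0.9
python3 - <<'E'
from h import *
s=snap('wrist','w16.png')
cv2.imwrite('pics/c16.png',cv2.resize(s['img'][120:310,220:430],None,fx=3.5,fy=3,interpolation=3));go()
E
```

```text
clock: 20.9
tool_pos: [0.5653, -0.0214, 0.1795]
orientation: [-180.0, -0.0, -7.7]
force: [-2.2, 0.3, 3.9]
opening: 0.0552
clock: 21.52
tool_pos: [0.5654, -0.0214, 0.1794]
orientation: [-180.0, -0.0, -7.7]
force: [-0.1, -0.2, 0.6]
opening: 0.0829
at [ 0.5653 -0.0214  0.1794] [180.     0.    -7.72] f [-0.   0.3 -0.4] op 0.0833 t 21.57
```

View pics/c16.png

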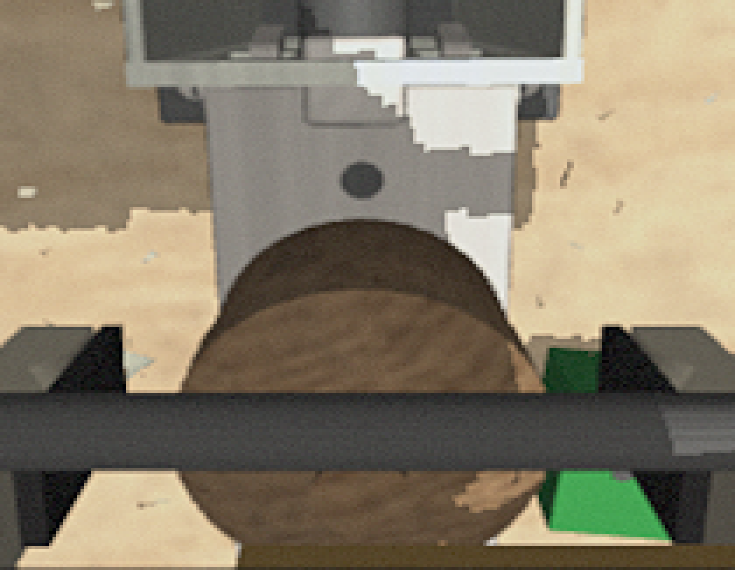

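Nose is out over the deck, and the box stands with both fingers clear. Retreat straight up, then back.

```bash
python3 -m handwheel '[[0,0,-0.01,0,0,0],[0,0,-0.03,0,0,0],[0,0,-0.07,0,0,0],[0,0,-0.12,0,0,0],[0,0,-0.15,0,0,0],[-0.04,0,-0.15,0,0,0],[-0.1,0,-0.15,0,0,0],[-0.12,0,-0.15,0,0,0]]'
python3 -m handwheel '[[0,-0.06,0,0,0,0],[0,-0.12,0,0,0,0],[0,-0.18,0,0,0,0],[0,-0.2,0,0,0,0],[0,-0.2,0,0,0,0],[0,-0.2,0,0,0,0]]'
python3 - <<'E'
from h import *
s=snap('scene','s17.png');t=snap('top','t17.png');w=snap('wrist','w17.png')
cv2.imwrite('pics/c17.png',np.hstack([cv2.resize(s['img'][130:200,300:360],(480,560),interpolation=3),cv2.resize(t['img'][140:210,280:320],(320,560),interpolation=3)]));go()
E
```

```text
clock: 22.58
tool_pos: [0.4441, -0.0054, 0.3307]
orientation: [-179.9, -0.1, -7.7]
force: [1.5, 0.5, 1.0]
opening: 0.0833
clock: 23.32
tool_pos: [0.4733, 0.1922, 0.3296]
orientation: [180.0, -0.0, -7.7]
force: [-0.4, -0.3, 0.4]
opening: 0.0834
at [0.4733 0.1919 0.3298] [-1.7998e+02 -2.0000e-02 -7.7900e+00] f [-0.3 -0.4  0.6] op 0.083 t 23.48
```

View pics/c17.png

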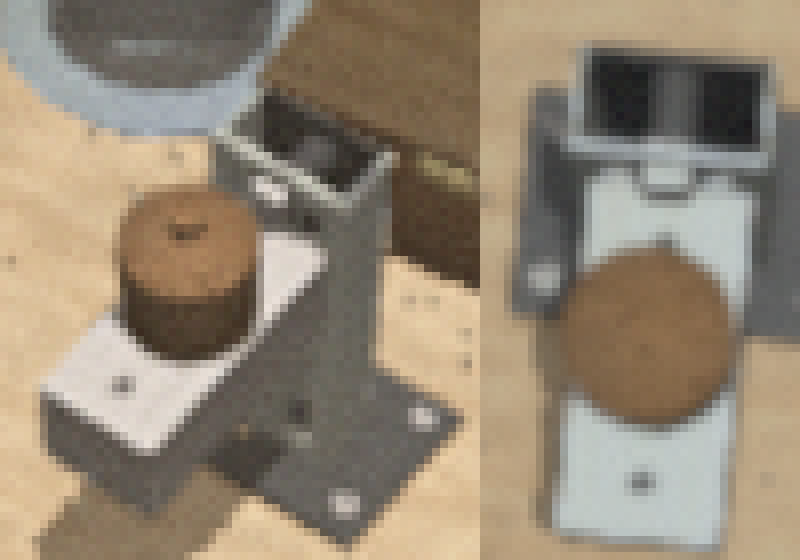

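View pics/w17.png

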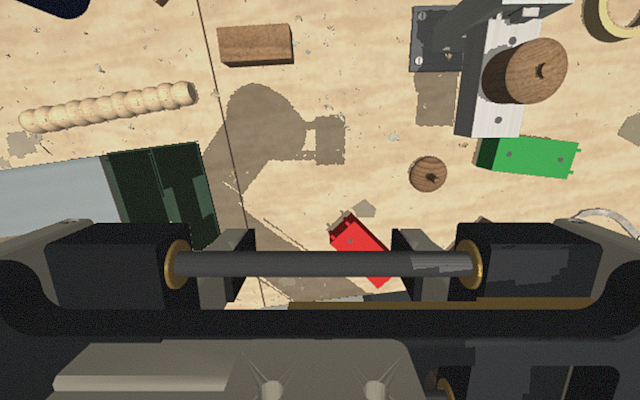

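I'll take one oblique side view to check the shelf's tilt and height more precisely before handing in.

```bash
python3 - <<'E'
from h import *
go((.48,.17,.15,-7.7))
E
python3 -m handwheel '[[0.01,0.01,0.05,0,0,0],[0.01,0.02,0.1,0,0,0],[0.01,0.023,0.15,0,0,0],[0.01,0.023,0.18,0,0,0],[0.01,0.023,0.18,0,0,0],[0.01,0.023,0.18,0,0,0]]'
python3 - <<'E'
from h import *
w=snap('wrist','w18.png');go()
cv2.imwrite('pics/c18.png',cv2.resize(w['img'][0:200,380:640],None,fx=3,fy=3,interpolation=3))
E
```

```text
at [0.4733 0.1919 0.3298] [-1.7998e+02 -2.0000e-02 -7.7900e+00] f [-0.3 -0.4  0.6] op 0.083 t 23.48
[0.0095, 0.0208, 0.1798, -0.0004, -0.0004, -0.0017] dist 0.181
clock: 24.22
tool_pos: [0.481, 0.169, 0.1509]
orientation: [-179.9, -0.1, -7.7]
force: [-0.3, -0.4, 1.0]
opening: 0.0835
at [0.4812 0.1692 0.1512] [-1.7989e+02 -1.3000e-01 -7.7300e+00] f [0.  0.7 0.6] op 0.0833 t 24.27
```

View pics/c18.png

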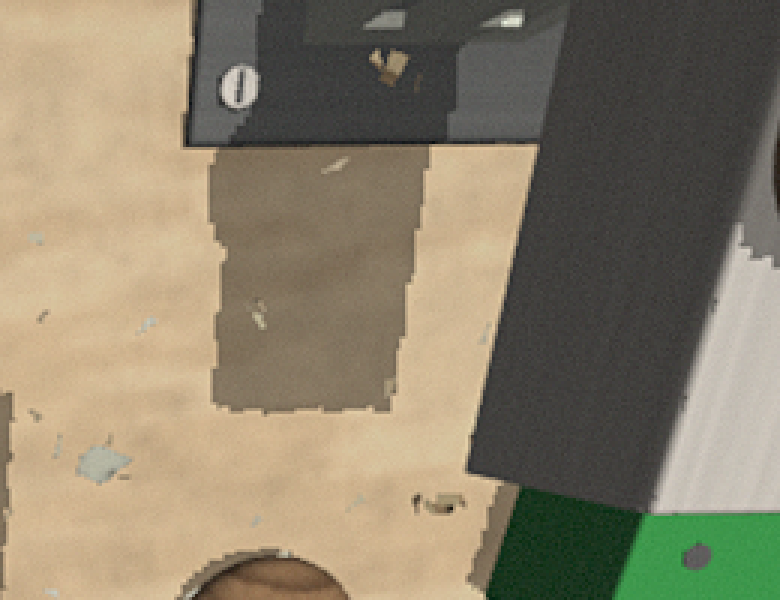

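```bash
python3 - <<'E'
from fit import *
L=lambda f:np.load('pics/'+f+'.npz')
w,w18=L('w11'),L('w18')
cw=lambda u,v:(220+(u+.5)/4-.5,(v+.5)/4-.5); c8=lambda u,v:(380+(u+.5)/3-.5,(v+.5)/3-.5)
D=[(w,(.06,.028,.048),cw(290,31)),(w,(.06,-.028,.048),cw(546,31)),(w,(-.06,-.028,.048),cw(531,583)),(w,(-.06,.028,.048),cw(312,583)),(w,(.04,0,.048),cw(418,132)),(w,(-.04,0,.048),cw(420,502)),
(w18,(-.06,.028,0),c8(468,472)),(w18,(-.06,.028,.048),c8(650,513))]
Ln=[(w18,0,(540,140)),(w18,0,(567,20)),(w18,.048,(745,220)),(w18,.048,(710,330))]
def f(q):
    R=Ro.from_rotvec(q[3:6]);X=lambda m:R.apply(m)+q[:3]
    r=list(np.ravel([np.array(w2px(c,X(m)))-p for c,m,p in D]))
    for c,z,p in Ln:
        a=np.array(w2px(c,X((-.06,.028,z))));b=np.array(w2px(c,X((.02,.028,z))));d=(b-a)/np.linalg.norm(b-a);e=np.array(c8(*p))-a
        r.append(d[0]*e[1]-d[1]*e[0])
    return np.array(r)
r=least_squares(f,[.562,-.02,.1,0,0,-.134],loss='soft_l1',x_scale=[.01]*3+[.1]*3)
q=r.x;print(q.round(4),Ro.from_rotvec(q[3:6]).as_euler('xyz',degrees=True).round(2));print(r.fun.round(1).tolist())
print('in upright',Ro.from_euler('z',7.7,degrees=True).apply(np.r_[q[:2]-[.6224,-.0296],q[2]]))
t=L('t17');print('box',px2w(t,280+(650-480)/8,140+335/8,.145+.055))
E
```

```text
[ 0.5632 -0.0236  0.097  -0.0145 -0.051  -0.1272] [-0.64 -2.96 -7.27]
[0.0, -0.5, 0.3, -1.4, 0.6, 0.3, -0.4, 0.7, 0.3, -0.1, 0.3, 0.2, -1.0, 0.1, 1.1, 0.5, -0.1, -0.2, 0.9, 0.3]
in upright [-0.05943188 -0.00201119  0.09696862]
box [ 0.56005011 -0.02396692  0.2       ]
```

```bash
python3 - <<'E'
from h import *
print(ctrl.close_job())
E
```

```text
the job is handed in; nothing more can be done
None
```

The steel bracket is hooked in the top pair of slots and pushed down home, with the catch nose out above its deck. The turned box stands on the shelf, and the gripper has let go and pulled clear. I handed the job in at about 24 s of the 64 s; it reported no verdict.

**Bracket:** the last fit, from wrist pictures, puts it 59.4 mm in front of the upright's face, 2 mm off the middle, underside 97 mm up, tilted about 3° forward. All of that is inside the limits and matches the stated play. The nose showed out over the deck in the top and wrist pictures, but I did not measure how far.

**Box:** it was upright in every picture and within about 5 mm of the deck's centre. It touched down at 146 mm, which agrees with a shelf tilted by 3°. I saw no sign that the tape, oak block or spinning top moved and never went near them, but I did not measure their positions.

**What disagreed:** an earlier fit across three cameras gave a tilt of about 4.7° forward plus 2.7° sideways. Together that would be slightly over the 0.09 rad limit. I discounted it because some of its points fitted badly and the cameras' calibration differs by a couple of millimetres. The later oblique side view and the touchdown height both point to 3°.

One carry move with the box overshot by 22 mm because I mistyped the distance. I corrected it while the box was still above the shelf.

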